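# Line up the sample pots by height on the loading row

## Robot

A 6-joint arm with a two-finger parallel gripper is mounted at the origin on the work surface. World frame = base frame: x ahead of the robot, y to its left, z up, the work surface at z = 0. Lengths are in mm, angles in rad, forces in N, time in s.
With the tool pointing down it reaches from about 425 to 950 mm from the base axis. Payload 3.5 kg.
Tool frame: the origin (TCP) lies between the finger pads; the fingertips stand 14 mm ahead of it and the grasp point (between the pads) lies 5 mm behind it; z points along the fingers, y is the line along which they close (so a half turn about z gives the same grasp; the last joint's range is limited). The gripper opens to 85 mm and grips with 20 to 120 N. Pads are 22 mm wide; open, the fingers measure 114 mm over their backs; the gripper's body (76 mm by 85 mm) begins 54 mm behind the grasp point. The pads swing forward as they close: fully open they stand 13 mm farther back than shut.
Start: joints at [1.109, 0.286, 1.577, -0, 1.279, -0.15], TCP at [207.035, 642.451, 245.325] pointing down, gripper open.
Joint ranges: [-2.77, 2.77], [-0.9, 2.22], [0.21, 2.48], [-1.53, 4.67], [0.24, 2.81], [-2.84, 2.84]. Speed limits (rad/s): [2.79, 2.79, 3.14, 3.14, 3.14, 3.14].

## Interface

Orientations are given as a unit quaternion [w, x, y, z].
In Python, from rig import ctrl gives the robot as it stands. The module is installed in compiled form; this text tells all that it offers.
- The arm moves only by the tool step_arm, never from a script. Its argument "rows" is a list of rows, each a list of 6 numbers: the shift along the tool's x, y, z in cm, then the turn, a rotation vector about the tool's x, y, z in degrees. A call has 1 to 8 rows; each row is the pose to reach, as a shift and turn from the pose commanded when the call began, along the tool's axes at that moment; what a row does not reach only later rows make up. A row lasts 1/12 s, in which the tool goes at most 41.7 mm and 7.16 degrees, less where a joint would pass 70% of its speed; a pose out of reach is approached as far as the arm can. A call with a gripper value outside its range is refused whole. "jaw" is the opening, from -1 (shut) to 1 (fully open), set as the call begins (left out, the last holds). The fingers move at their own pace and stop on an object; the grip force is fixed at half the most. Time passes only in rows, so rows that repeat a pose let the fingers close. It gives the time, the measured TCP pose, the force, the opening and the grip force at its end, in the units of the state.
- ctrl.read_state(): the state, without advancing time (a new reading comes with each control period).
- ctrl.get_image(name): name is "scene" or "top" or "wrist"; returns the picture (480x640x3 uint8, red, green, blue); there is no depth.
- ctrl.camera_model(name): a dict with "fx", "fy", "cx", "cy" (pixels), "rvec" (rotation vector, rad) and "tvec" (3), from world to camera coordinates, as OpenCV has them; the wrist camera has in their place "hand_eye" (4x4, takes a point from camera to tool coordinates, whose origin is the TCP and whose axes are the flange's). Camera axes: x right, y down, z forward; pixel columns grow to the right and rows downward; lengths in mm; the calibration is good to about 2 mm. The wrist camera is an equidistant fisheye: a pixel r from the principal point sees the ray r / f radians off the axis. A picture is of the moment at which its call begins: read the wrist's pose just before it. camera_model takes no time and is no camera call.
- ctrl.job_done(): hands the job in; it is judged then, once.
Trained networks look in the newest picture that a camera, given by its name, has taken for a name from the list of things; names that differ only in an ending like _2 or _b are one class to them, and where a whole thing is asked for, a point or a joint stands for the part that bears it (a point fixed in the world has none). Each returns a list of dicts, best first, with "confidence" (0 to 1); they miss things now and then, are a little off and sometimes report something else, mostly with a low value. They report only what shows in the picture. A call takes as long as a camera call.
- ctrl.spot_in(camera, label): "location" ([row, column] in pixels, amid what is visible of it).
- ctrl.silhouettes(camera, label): "pixels" (480x640 bool, what is visible of it) and "location" ([row, column] in pixels, amid what is visible of it).
The state is a dict: "t": time; "joints": joint angles; "qvel": joint speeds; "joint_torque": joint torques, N m; "position": TCP position; "ee_rot": TCP orientation; "wrist_force": force on the tool from outside, world axes, zero at the start; "wrist_torque": the same for the moment, N m; "opening": finger opening in mm; "grip_force": force on a finger pad.
Only numpy, scipy, OpenCV 4.12 (cv2) and the standard library are available. Lean on these libraries where they do the work, as an engineer would, in place of code of your own. Each camera call takes 0.05 s, during which the arm holds its last target. There are 200 camera calls.

## Task

Load the row for the code reader: stand the four white sample pots upright on the four round black rubber discs, one pot centred on each disc, in order of height, with the shortest on the disc next to the black reader block and the tallest on the disc farthest from it. Set each pot down rather than dropping it, let go of them all, and leave the rack of sample tubes where it is.

Things in the scene. Friction and masses are not known exactly. Their poses are not given: they have to be found in the camera images.
- small_pot (a point): The shortest and slimmest of four alike white plastic screw-cap sample pots with paper labels, loose and standing on the bench: a plain upright cylinder 32 mm in diameter and 44 mm tall in all, about 40 g. The point is its centre, half-way up (22 mm above its foot); z up.
- medium_pot (a point): The second shortest of four alike white plastic screw-cap sample pots with paper labels, loose and standing on the bench: a plain upright cylinder 41 mm in diameter and 60 mm tall in all, about 80 g. The point is its centre, half-way up (30 mm above its foot); z up.
- large_pot (a point): The third shortest (second tallest) of four alike white plastic screw-cap sample pots with paper labels, loose and standing on the bench: a plain upright cylinder 50 mm in diameter and 78 mm tall in all, about 140 g. The point is its centre, half-way up (39 mm above its foot); z up.
- giant_pot (a point): The tallest and widest of four alike white plastic screw-cap sample pots with paper labels, loose and standing on the bench: a plain upright cylinder 60 mm in diameter and 98 mm tall in all, about 220 g. The point is its centre, half-way up (49 mm above its foot); z up.
- place_a (a point): One end place of the four places: a thin black rubber disc, 70 mm across and 3 mm thick, fixed on the aluminium tray. The point is the centre of the disc's top face, 9 mm above the bench; z up, y along the row towards place_d, x across the row. The places are 90 mm apart in a straight row, in the order a, b, c, d; which end is the first is told by the reader.
- place_b (a point): The second, next to a, of the four places: a thin black rubber disc, 70 mm across and 3 mm thick, fixed on the aluminium tray. The point is the centre of the disc's top face, 9 mm above the bench; z up, y along the row towards place_d, x across the row. The places are 90 mm apart in a straight row, in the order a, b, c, d; which end is the first is told by the reader.
- place_c (a point): The third, next to d, of the four places: a thin black rubber disc, 70 mm across and 3 mm thick, fixed on the aluminium tray. The point is the centre of the disc's top face, 9 mm above the bench; z up, y along the row towards place_d, x across the row. The places are 90 mm apart in a straight row, in the order a, b, c, d; which end is the first is told by the reader.
- place_d (a point): The other end place of the four places: a thin black rubber disc, 70 mm across and 3 mm thick, fixed on the aluminium tray. The point is the centre of the disc's top face, 9 mm above the bench; z up, y along the row towards place_d, x across the row. The places are 90 mm apart in a straight row, in the order a, b, c, d; which end is the first is told by the reader.
- reader: Small black code reader, a block 36 x 30 mm and 38 mm high, fixed on the tray in line with the row, 77 mm beyond one of the two end places (place_a or place_d, differing from start to start). The place nearest to it is the first of the row. At the row's other end is only a small flat steel disc. Origin: centre of its underside, on the tray 6 mm above the bench; z up.
- tube_rack: Clear rack of capped sample tubes, 90 x 170 mm and 96 mm high, loose, standing on the bench to the robot's left of the work; a bystander. Origin: centre of its underside; its long side is its y.

How it is judged (in metres and radians):
At the end, for the whole second after the job is handed in: Pots upright (0.12 rad), at rest, released, each centred on its disc within 13 mm and standing on it (height within 6 mm): shortest on the disc nearest the reader, then second shortest, second tallest, and tallest on the farthest disc (((horizontal distance between reader and place_a below 0.12 m and horizontal distance between small_pot and place_a below 0.013 m and z of small_pot in the frame of place_a between 0.016 and 0.028 m and horizontal distance between medium_pot and place_b below 0.013 m and z of medium_pot in the frame of place_b between 0.024 and 0.036 m and horizontal distance between large_pot and place_c below 0.013 m and z of large_pot in the frame of place_c between 0.033 and 0.045 m and horizontal distance between giant_pot and place_d below 0.013 m and z of giant_pot in the frame of place_d between 0.043 and 0.055 m) or (horizontal distance between reader and place_d below 0.12 m and horizontal distance between small_pot and place_d below 0.013 m and z of small_pot in the frame of place_d between 0.016 and 0.028 m and horizontal distance between medium_pot and place_c below 0.013 m and z of medium_pot in the frame of place_c between 0.024 and 0.036 m and horizontal distance between large_pot and place_b below 0.013 m and z of large_pot in the frame of place_b between 0.033 and 0.045 m and horizontal distance between giant_pot and place_a below 0.013 m and z of giant_pot in the frame of place_a between 0.043 and 0.055 m)) and angle between each of small_pot, medium_pot, large_pot, giant_pot's own z axis and vertical below 0.12 rad and linear speed of each of pot_small, pot_medium, pot_large, pot_giant below 0.02 m/s and angular speed of each of pot_small, pot_medium, pot_large, pot_giant below 0.2 rad/s); the robot touches nothing.
It fails at once if a pot was dropped (falling freely faster than 0.6 m/s, about 2 cm of fall) ((linear speed of pot_small above 0.6 m/s and contact force between pot_small and anything else below 0.02 N) or (linear speed of pot_medium above 0.6 m/s and contact force between pot_medium and anything else below 0.02 N) or (linear speed of pot_large above 0.6 m/s and contact force between pot_large and anything else below 0.02 N) or (linear speed of pot_giant above 0.6 m/s and contact force between pot_giant and anything else below 0.02 N)).
It fails at once if the rack of sample tubes was pushed by more than 20 mm (distance of tube_rack from where it was at the start of the episode above 0.02 m).
It also fails if it takes over 93 s, if anything falls off the work surface, if the arm or the gripper's body presses on something with over 40 N, if the wrist force passes 120 N, or if a joint passes its speed limit or range.

## Working session

There is one attempt and no reset: what is moved stays moved. The work goes in short steps, Python scripts to look and compute and a tool call to move; the robot and the scene stay as the last step left them, time stands still between calls to the robot, and variables do not carry over. Pictures are saved under pics/ and viewed, at most 14 in all, crops included, and the job is handed in when it is done.

Besides the shell and the picture viewer there is one more tool, called as name(argument=value, ...) on one line, values as JSON. step_arm: Moves the arm, as the interface text tells. Its arguments: {"type":"object","properties":{"rows":{"type":"array"},"jaw":{"type":"number"}},"required":["rows"]}

```bash
mkdir -p pics; cat > h.py <<'E'
import numpy as np, cv2
from rig import ctrl
from scipy.spatial.transform import Rotation as R
def ray(cam,row,col):
    m=ctrl.camera_model(cam); Rm=cv2.Rodrigues(np.array(m['rvec'],float))[0]
    t=np.array(m['tvec'],float).ravel()
    d=np.array([(col-m['cx'])/m['fx'],(row-m['cy'])/m['fy'],1.])
    return -Rm.T@t, Rm.T@d
def at(cam,row,col,z):
    o,d=ray(cam,row,col); return o+d*(z-o[2])/d[2]
def proj(cam,P):
    m=ctrl.camera_model(cam)
    return cv2.projectPoints(np.array([P],float),np.array(m['rvec'],float),np.array(m['tvec'],float),np.array([[m['fx'],0,m['cx']],[0,m['fy'],m['cy']],[0,0,1.]]),None)[0].ravel()
def save(cam,n):
    im=ctrl.get_image(cam); cv2.imwrite(f'pics/{n}.png',im[:,:,::-1]); return im
E
python3 - <<'E'
from h import *
s=ctrl.read_state(); print(s['t'],s['position'],s['ee_rot'],s['opening'])
save('top','top1'); save('scene','scene1')
for c in ['top','scene']:
    o,d=ray(c,240,320); print(c,o.round(),d.round(2))
    for l in ['small_pot','medium_pot','large_pot','giant_pot','reader','tube_rack']:
        print(c,l,[(np.round(x['location']).tolist(),round(x['confidence'],2)) for x in ctrl.spot_in(c,l)][:4])
print(ctrl.read_state()['t'])
E
```

```text
0.0 [206.76204801 641.90378969 243.93132601] [-3.52562344e-04  1.55257020e-01  9.87873414e-01 -1.11860517e-03] 85.22565945970553
top [ 469.  103. 1065.] [ 0.12  0.01 -0.99]
top small_pot [([300.0, 488.0], 0.77)]
top medium_pot [([294.0, 264.0], 0.71)]
top large_pot [([307.0, 397.0], 0.68)]
top giant_pot [([303.0, 348.0], 0.75)]
top reader [([244.0, 172.0], 0.6), ([213.0, 279.0], 0.59)]
top tube_rack [([245.0, 173.0], 0.87)]
scene [1020. -556.  727.] [-0.46  0.62 -0.63]
scene small_pot [([342.0, 163.0], 0.85), ([244.0, 395.0], 0.69)]
scene medium_pot [([208.0, 335.0], 0.72)]
scene large_pot [([272.0, 240.0], 0.7)]
scene giant_pot [([210.0, 331.0], 0.47)]
scene reader [([244.0, 396.0], 0.9)]
scene tube_rack [([180.0, 416.0], 0.66)]
0.7
```

View pics/top1.png

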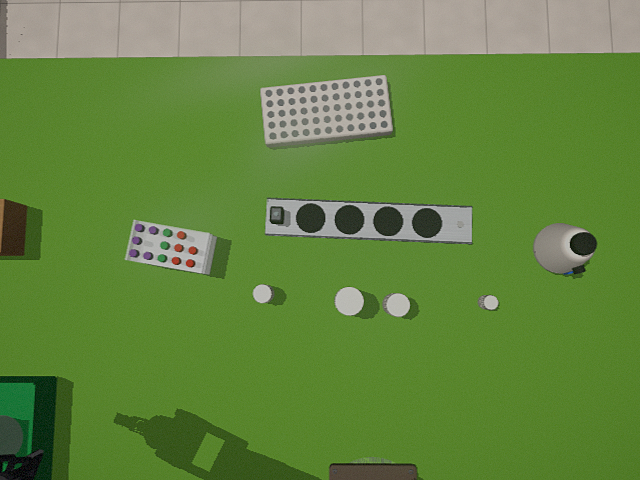

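View pics/scene1.png

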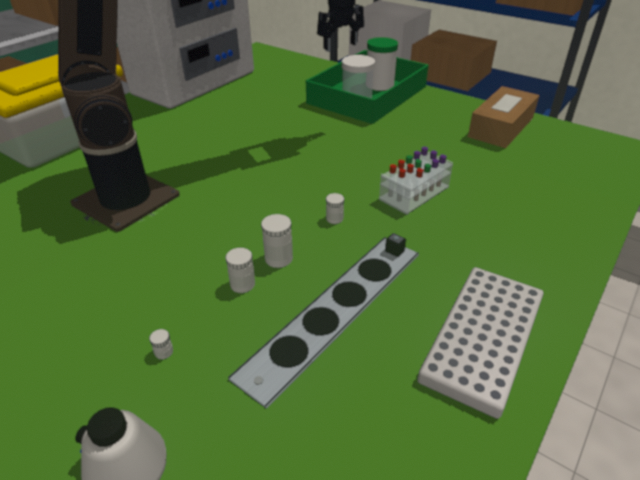

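The top view shows the reader at (215,277) at the left end of the row, with discs at columns 310, 349, 388 and 427 near row 220. The pots are medium (294,262), giant (301,349), large (305,397) and small (302,490). The scene view agrees.

```bash
cat > m.py <<'E'
from h import *
from scipy.optimize import least_squares
D=dict(small_pot=(32,44),medium_pot=(41,60),large_pot=(50,78),giant_pot=(60,98))
def cyl(cam,x,y,z0,d,h):
    a=np.linspace(0,2*np.pi,40)
    P=np.array([[x+d/2*np.cos(t),y+d/2*np.sin(t),z] for z in (z0,z0+h) for t in a])
    m=ctrl.camera_model(cam)
    p=cv2.projectPoints(P,np.array(m['rvec'],float),np.array(m['tvec'],float),np.array([[m['fx'],0,m['cx']],[0,m['fy'],m['cy']],[0,0,1.]]),None)[0]
    M=cv2.moments(cv2.convexHull(p.astype(np.float32))); return np.array([M['m10'],M['m01']])/M['m00']
def locate(cam,rc,x0,z0,d,h):
    f=lambda q: cyl(cam,q[0],q[1],z0,d,h)-np.array(rc)[::-1]
    return least_squares(f,x0).x
def white(im,rc,rad):
    hsv=cv2.cvtColor(im,cv2.COLOR_RGB2HSV); g=((hsv[...,1]<90)&(hsv[...,2]>70)).astype(np.uint8)
    n,l,st,c=cv2.connectedComponentsWithStats(g)
    i=min(range(1,n),key=lambda i:np.hypot(*(c[i]-np.array(rc)[::-1]))+(1e3 if st[i,4]<60 else 0))
    return c[i][::-1],st[i,4]
E
python3 - <<'E'
from m import *
T=cv2.imread('pics/top1.png')[:,:,::-1].copy(); S=cv2.imread('pics/scene1.png')[:,:,::-1].copy()
tp=dict(small_pot=(302,489),medium_pot=(294,263),large_pot=(306,397),giant_pot=(302,349))
sp=dict(small_pot=(344,161),medium_pot=(209,335),large_pot=(271,240),giant_pot=(241,278))
for k in D:
    for cam,im,p in (('top',T,tp[k]),('scene',S,sp[k])):
        rc,a=white(im,p,0); x=at(cam,*rc,D[k][1]/2)[:2]
        print(k,cam,rc.round(1),a,locate(cam,rc,x,0,*D[k]).round(1))
g=cv2.cvtColor(T,cv2.COLOR_RGB2GRAY); b=(g<50).astype(np.uint8); b[:190]=0;b[245:]=0
n,l,st,c=cv2.connectedComponentsWithStats(b)
for i in range(1,n):
    if 300<st[i,4]<2000: print('disc',c[i].round(1),st[i,4],at('top',c[i][1],c[i][0],9).round(1))
m=ctrl.camera_model('wrist'); print(m)
E
```

```text
small_pot top [302.  487.8] 259 [ 449.  -259.5]
small_pot scene [343.5 160.9] 548 [ 450.9 -260.9]
medium_pot top [293.2 262.8] 326 [469.7 244. ]
medium_pot scene [207.8 334.5] 519 [471.3 241.2]
large_pot top [304.3 395.9] 536 [444.5 -51.8]
large_pot scene [269.3 240.3] 1093 [446.5 -51.5]
giant_pot top [300.8 348.8] 685 [453.1  52.9]
giant_pot scene [240.  277.1] 1450 [455.1  53.5]
disc [ 13.8 224.4] 876 [632.1 836.6   9. ]
disc [310.3 218.2] 500 [643.3 138.7   9. ]
disc [349.  219.3] 529 [640.3  48.6   9. ]
disc [387.5 220.9] 541 [636.  -40.8   9. ]
disc [426.4 222.5] 514 [ 631.8 -130.6    9. ]
{'fx': 371.64829954431775, 'fy': 371.64829954431775, 'cx': 317.9879539238294, 'cy': 245.5910309534209, 'hand_eye': array([[-5.25776811e-05, -9.65893333e-01, -2.58940276e-01,
         6.65160968e+01],
       [ 9.99999607e-01,  1.78304881e-04, -8.68158326e-04,
        -9.82601821e-01],
       [ 8.84718654e-04, -2.58940220e-01,  9.65892944e-01,
        -1.28876002e+02],
       [ 0.00000000e+00,  0.00000000e+00,  0.00000000e+00,
         1.00000000e+00]])}
```

step_arm(rows=[[-4,-3.2,0,0,0,7],[-8,-6.4,0,0,0,14],[-11,-8.8,0,0,0,21],[-14,-11.2,0,0,0,28],[-17,-13.6,0,0,0,35],[-20,-16,0,0,0,42],[-23,-18.4,0,0,0,49],[-26,-20.8,0,0,0,56]], jaw=1)

```text
t: 1.37
position: [391.4, 363.0, 245.7]
ee_rot: [0.0, 0.603, 0.798, 0.0]
wrist_force: [0.1, 0.9, 0.1]
opening: 85.8
grip_force: 0.0
```

step_arm(rows=[[-4,1.2,1,0,0,7],[-7,2.2,3,0,0,14],[-11,3.5,6,0,0,16],[-13.75,4.3,9,0,0,16],[-13.75,4.3,12,0,0,16],[-13.75,4.3,12,0,0,16]])

```text
t: 1.87
position: [466.7, 241.2, 118.2]
ee_rot: [-0.003, 0.708, 0.707, -0.006]
wrist_force: [-2.9, 0.0, -1.3]
opening: 85.2
grip_force: 0.0
```

step_arm(rows=[[0,0,2.5,0,0,0],[0,0,5,0,0,0],[0,0,7,0,0,0],[0,0,8.2,0,0,0],[0,0,8.2,0,0,0]])

```text
t: 2.28
position: [468.5, 244.8, 41.7]
ee_rot: [-0.001, 0.706, 0.708, -0.002]
wrist_force: [-0.2, 0.1, -0.5]
opening: 85.2
grip_force: 0.0
```

step_arm(rows=[[-0.2,0.1,0,0,0,0],[-0.2,0.1,0,0,0,0],[-0.2,0.1,0,0,0,0],[-0.2,0.1,0,0,0,0],[-0.2,0.1,0,0,0,0],[-0.2,0.1,0,0,0,0],[-0.2,0.1,0,0,0,0],[-0.2,0.1,0,0,0,0]], jaw=-1)

```text
t: 2.95
position: [472.8, 243.1, 45.3]
ee_rot: [0.001, 0.706, 0.708, 0.002]
wrist_force: [-0.8, 1.5, 6.5]
opening: 39.5
grip_force: 60.6
```

```bash
python3 - <<'E'
from h import *
s=ctrl.read_state(); print(s['t'],s['position'],s['opening'],s['grip_force'])
save('wrist','w1')
E
```

```text
2.95 [472.75755919 243.11978535  45.34853408] 39.53901240158431 60.62459349632263
```

View pics/w1.png

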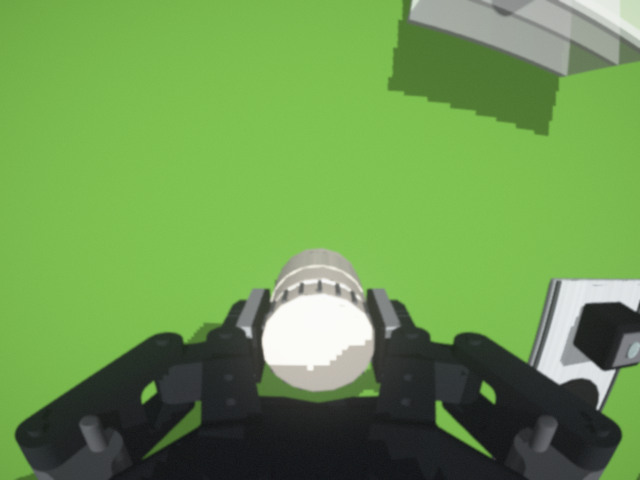

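The pot stands upright between the pads (gripped at about (320,330)). Lifting and carrying next.

step_arm(rows=[[0,0,-2,0,0,0],[0,0,-5,0,0,0],[0,0,-8,0,0,0],[-3,3,-10,0,0,0],[-6.5,6,-10,0,0,0],[-10,9,-10,0,0,0],[-13,12,-10,0,0,0],[-16,14,-10,0,0,0]])

```text
t: 3.67
position: [607.6, 88.6, 143.6]
ee_rot: [0.0, 0.706, 0.708, 0.0]
wrist_force: [0.3, -0.4, -1.4]
opening: 39.3
grip_force: 60.7
```

step_arm(rows=[[-2,1.5,0,0,0,0],[-3.3,2.7,0,0,0,0],[-3.3,2.7,0,0,0,0],[-3.3,2.7,0,0,0,0],[-3.3,2.7,0,0,0,0]])

```text
t: 4.08
position: [632.6, 57.4, 142.7]
ee_rot: [-0.001, 0.706, 0.708, -0.0]
wrist_force: [-1.0, -0.9, -1.5]
opening: 39.6
grip_force: 60.7
```

```bash
python3 - <<'E'
from h import *
for i in range(4):
    s=ctrl.read_state(); print(s['t'],s['position'].round(1) if hasattr(s['position'],'round') else s['position'],s['ee_rot'],s['opening'],s['wrist_force'])
    if i<3: im=ctrl.get_image('wrist')
save('wrist','w2')
E
```

```text
4.0833 [632.6  57.4 142.7] [-7.57562414e-04  7.06235353e-01  7.07976601e-01 -4.29409619e-04] 39.62123384251483 [-1.03093159 -0.86320495 -1.5391641 ]
4.1333 [632.5  57.8 142.8] [-6.24062433e-04  7.05955714e-01  7.08255607e-01 -3.69484250e-04] 39.57400281054728 [ 0.01182424  0.41552604 -0.55141998]
4.1833 [632.5  58.  143. ] [-5.08326373e-04  7.05800447e-01  7.08410455e-01 -3.11971948e-04] 39.36957251769982 [ 0.54107869  0.23302979 -0.77826844]
4.2333 [632.7  58.  143.1] [-3.24070933e-04  7.05735985e-01  7.08474821e-01 -2.02774898e-04] 39.15672946482414 [-0.121845    0.15851661 -0.77061479]
```

View pics/w2.png

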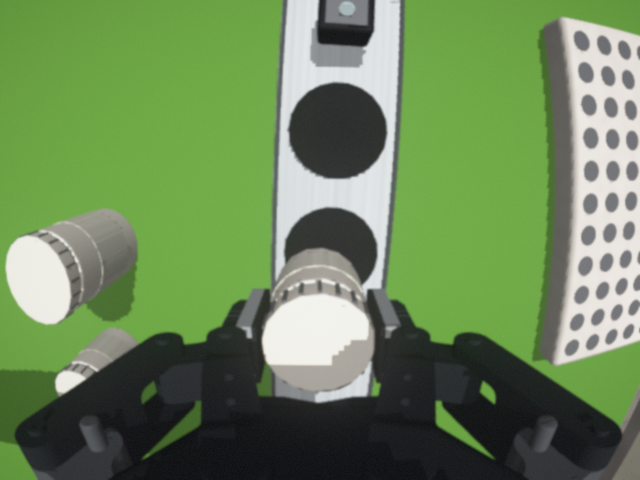

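The pot is held upright over the row. The first disc is centred near (337,130), which lets me cross-check the place positions.

```bash
cat >> h.py <<'E'
def wray(row,col):
    m=ctrl.camera_model('wrist'); u=np.array([col-m['cx'],row-m['cy']])/m['fx']; th=np.hypot(*u)
    d=np.array([*(u/th*np.sin(th)),np.cos(th)]); H=np.array(m['hand_eye']); return H[:3,3],H[:3,:3]@d
def watz(row,col,z,s):
    o,d=wray(row,col); q=s['ee_rot']; r=R.from_quat([q[1],q[2],q[3],q[0]])
    o=r.apply(o)+s['position']; d=r.apply(d); return o+d*(z-o[2])/d[2]
E
python3 - <<'E'
from h import *
s=ctrl.read_state()
im=cv2.imread('pics/w2.png'); g=cv2.cvtColor(im,cv2.COLOR_BGR2GRAY)
b=(g<60).astype(np.uint8); n,l,st,c=cv2.connectedComponentsWithStats(b[70:190,280:400])
for i in range(1,n):
    if st[i,4]>3000:
        y=c[i][1]+70;x=c[i][0]+280; print(x,y,st[i,4],watz(y,x,9,s).round(1))
o,d=wray(340,319)
for z in(-15,-20,-25): print('cap in tool',(o+d*(z-o[2])/d[2]).round(1))
E
```

```text
337.2967509025271 130.22815884476535 6925 [644.5 135.5   9. ]
cap in tool [  0.   -1.2 -15. ]
cap in tool [  2.8  -1.2 -20. ]
cap in tool [  5.7  -1.2 -25. ]
```

step_arm(rows=[[-1.1,0.75,1,0,0,0],[-1.1,0.75,4,0,0,0],[-1.1,0.75,7,0,0,0],[-1.1,0.75,8.3,0,0,0],[-1.1,0.75,8.7,0,0,0],[-1.1,0.75,9.0,0,0,0],[-1.1,0.75,9.0,0,0,0],[-1.1,0.75,9.0,0,0,0]])

```text
t: 4.95
position: [641.8, 46.3, 54.5]
ee_rot: [0.001, 0.706, 0.708, 0.001]
wrist_force: [1.4, -1.2, -0.1]
opening: 39.6
grip_force: 61.9
```

step_arm(rows=[[0,0,0.15,0,0,0],[0,0,0.3,0,0,0],[0,0,0.3,0,0,0],[0,0,0.3,0,0,0]])

```text
t: 5.28
position: [642.1, 46.2, 54.1]
ee_rot: [0.0, 0.706, 0.708, 0.0]
wrist_force: [-4.6, 0.6, 11.1]
opening: 39.6
grip_force: 63.3
```

step_arm(rows=[[0,0,-0.1,0,0,0],[0,0,-0.1,0,0,0],[0,0,-0.1,0,0,0],[0,0,-0.1,0,0,0],[0,0,-0.1,0,0,0],[0,0,-3,0,0,0],[0,0,-6,0,0,0],[0,0,-9,0,0,0]], jaw=1)

```text
t: 5.95
position: [640.2, 45.9, 139.9]
ee_rot: [-0.001, 0.706, 0.708, -0.001]
wrist_force: [1.3, -0.2, 1.6]
opening: 85.0
grip_force: 0.0
```

step_arm(rows=[[-3.3,-2.1,0,0,0,0],[-6.6,-4.2,0,0,0,0],[-10,-6.3,0,0,0,0],[-13.4,-8.4,0,0,0,0],[-16.8,-10.5,0,0,0,0],[-20.2,-12.6,0,0,0,0],[-23.6,-14.7,0,0,0,0],[-27,-16.8,0,0,0,0]])

```text
t: 6.62
position: [472.4, -225.8, 140.3]
ee_rot: [0.0, 0.706, 0.708, 0.0]
wrist_force: [0.3, -0.4, 0.6]
opening: 85.4
grip_force: 0.0
```

step_arm(rows=[[-2,-1.2,0,0,0,0],[-3.6,-2.3,0,0,0,0],[-3.6,-2.3,2,0,0,0],[-3.6,-2.3,4,0,0,0],[-3.6,-2.3,5,0,0,0],[-3.6,-2.3,5,0,0,0],[-3.6,-2.3,5,0,0,0]])

```text
t: 7.2
position: [450.6, -260.2, 89.8]
ee_rot: [-0.001, 0.706, 0.708, -0.0]
wrist_force: [-0.3, 0.2, 0.3]
opening: 85.8
grip_force: 0.0
```

step_arm(rows=[[0,0,2.5,0,0,0],[0,0,5,0,0,0],[0,0,6,0,0,0],[0,0,6,0,0,0],[0,0,6,0,0,0],[0,0,6,0,0,0]])

```text
t: 7.7
position: [451.9, -261.3, 32.0]
ee_rot: [0.001, 0.706, 0.708, 0.0]
wrist_force: [-0.7, -0.3, 0.3]
opening: 85.3
grip_force: 0.0
```

step_arm(rows=[[0,0,0,0,0,0],[0,0,0,0,0,0],[0,0,0,0,0,0],[0,0,0,0,0,0],[0,0,0,0,0,0],[0,0,0,0,0,0],[0,0,0,0,0,0],[0,0,0,0,0,0]], jaw=-1)

```text
t: 8.37
position: [451.3, -261.0, 31.0]
ee_rot: [0.001, 0.706, 0.708, 0.0]
wrist_force: [-0.6, 0.5, 5.1]
opening: 30.5
grip_force: 59.3
```

step_arm(rows=[[0,0,-1,0,0,0],[0,0,-4,0,0,0],[0,0,-8,0,0,0],[0,0,-11,0,0,0],[0,0,-11,0,0,0],[0,0,-11,0,0,0]])

```text
t: 8.87
position: [451.7, -261.3, 142.7]
ee_rot: [0.002, 0.706, 0.708, 0.0]
wrist_force: [-1.0, 0.7, -1.5]
opening: 30.8
grip_force: 59.4
```

step_arm(rows=[[2,1,0,0,0,0],[5,2.4,0,0,0,0],[8.6,4.1,0,0,0,0],[12.2,5.9,0,0,0,0],[15.8,7.6,0,0,0,0],[19.4,9.4,0,0,0,0],[23,11.1,0,0,0,0],[26.6,12.8,0,0,0,0]])

```text
t: 9.53
position: [576.9, 8.0, 137.8]
ee_rot: [-0.002, 0.706, 0.708, -0.001]
wrist_force: [1.7, -0.5, -1.0]
opening: 30.3
grip_force: 59.4
```

step_arm(rows=[[3.6,1.8,0,0,0,0],[7.2,3.5,0,0,0,0],[10.5,5,0,0,0,0],[12.7,6.2,0,0,0,0],[13.3,6.4,0,0,0,0],[13.3,6.4,0,0,0,0],[13.3,6.4,0,0,0,0],[13.3,6.4,0,0,0,0]])

```text
t: 10.2
position: [640.7, 137.6, 139.0]
ee_rot: [-0.001, 0.707, 0.708, -0.001]
wrist_force: [-0.0, -0.8, -0.4]
opening: 30.2
grip_force: 59.5
```

step_arm(rows=[[0,0.2,2,0,0,0],[0,0.2,5,0,0,0],[0,0.2,8,0,0,0],[0,0.2,9,0,0,0],[0,0.2,9.5,0,0,0],[0,0.2,9.8,0,0,0],[0,0.2,9.8,0,0,0],[0,0.2,9.8,0,0,0]])

```text
t: 10.87
position: [645.2, 138.7, 44.4]
ee_rot: [0.001, 0.706, 0.708, 0.001]
wrist_force: [1.0, -0.4, -0.2]
opening: 30.5
grip_force: 59.5
```

step_arm(rows=[[-0.05,-0.1,0.2,0,0,0],[-0.05,-0.1,0.35,0,0,0],[-0.05,-0.1,0.45,0,0,0],[-0.05,-0.1,0.45,0,0,0]])

```text
t: 11.2
position: [643.8, 138.5, 40.1]
ee_rot: [0.001, 0.706, 0.708, 0.001]
wrist_force: [-2.4, -0.8, 5.6]
opening: 30.4
grip_force: 60.1
```

Contact. Release and go up, then on to the large pot at (445.5,-51.7).

step_arm(rows=[[0,0,-0.05,0,0,0],[0,0,-0.05,0,0,0],[0,0,-0.05,0,0,0],[0,0,-0.05,0,0,0],[0,0,-0.05,0,0,0],[0,0,-3,0,0,0],[0,0,-7,0,0,0],[0,0,-11,0,0,0]], jaw=1)

```text
t: 11.87
position: [641.4, 138.3, 146.9]
ee_rot: [-0.002, 0.706, 0.708, -0.002]
wrist_force: [0.4, 0.0, -0.5]
opening: 85.6
grip_force: 0.0
```

step_arm(rows=[[-2.4,-2.6,-1,0,0,0],[-5,-5.2,-1,0,0,0],[-7.6,-7.8,-1,0,0,0],[-10.2,-10.4,-1,0,0,0],[-12.8,-13,-1,0,0,0],[-15.4,-15.6,-1,0,0,0],[-17.6,-18.2,-1,0,0,0],[-19,-19.8,-1,0,0,0]])

```text
t: 12.53
position: [442.9, -53.3, 157.4]
ee_rot: [-0.0, 0.707, 0.708, -0.001]
wrist_force: [0.3, 0.3, -0.7]
opening: 85.3
grip_force: 0.0
```

step_arm(rows=[[0,0,0,0,0,0],[0,0,0,0,0,0],[0,0,0,0,0,0],[0,0,0,0,0,0]])

```text
t: 12.87
position: [446.0, -51.7, 158.1]
ee_rot: [0.0, 0.706, 0.708, 0.0]
wrist_force: [0.0, 0.4, 0.0]
opening: 85.2
grip_force: 0.0
```

step_arm(rows=[[0,0,3,0,0,0],[0,0,6,0,0,0],[0,0,9,0,0,0],[0,0,10.8,0,0,0],[0,0,10.8,0,0,0],[0,0,10.8,0,0,0],[0,0,10.8,0,0,0]])

```text
t: 13.45
position: [446.7, -52.1, 51.0]
ee_rot: [0.001, 0.706, 0.708, 0.0]
wrist_force: [-0.4, -0.2, -0.0]
opening: 85.1
grip_force: 0.0
```

step_arm(rows=[[0,0,0,0,0,0],[0,0,0,0,0,0],[0,0,0,0,0,0],[0,0,0,0,0,0],[0,0,0,0,0,0],[0,0,0,0,0,0],[0,0,0,0,0,0],[0,0,0,0,0,0]], jaw=-1)

```text
t: 14.12
position: [446.6, -52.5, 51.4]
ee_rot: [0.001, 0.706, 0.708, 0.001]
wrist_force: [0.5, 0.6, 6.1]
opening: 48.9
grip_force: 62.0
```

step_arm(rows=[[0,0,-1,0,0,0],[0,0,-4,0,0,0],[0,0,-7,0,0,0],[0,0,-10,0,0,0],[0,0,-11,0,0,0],[0,0,-11,0,0,0],[0,0,-11,0,0,0]])

```text
t: 14.7
position: [444.8, -51.9, 159.2]
ee_rot: [-0.0, 0.706, 0.708, -0.0]
wrist_force: [1.0, 0.4, -2.4]
opening: 48.9
grip_force: 62.5
```

step_arm(rows=[[0.1,2,0,0,0,0],[0.3,5,0,0,0,0],[0.5,8.5,0,0,0,0],[0.7,12,0,0,0,0],[0.9,15.5,0,0,0,0],[0.95,18,0,0,0,0],[0.95,19,0,0,0,0],[0.95,19,0,0,0,0]])

```text
t: 15.37
position: [635.5, -41.9, 155.7]
ee_rot: [-0.002, 0.706, 0.708, -0.001]
wrist_force: [-1.3, -0.8, -1.3]
opening: 48.9
grip_force: 62.7
```

step_arm(rows=[[0,0,2,0,0,0],[0,0,5,0,0,0],[0,0,8,0,0,0],[0,0,9,0,0,0],[0,0,9.5,0,0,0],[0,0,9.7,0,0,0],[0,0,9.7,0,0,0],[0,0,9.7,0,0,0]])

```text
t: 16.03
position: [636.2, -42.4, 64.4]
ee_rot: [0.001, 0.706, 0.708, 0.001]
wrist_force: [0.6, -0.1, -1.2]
opening: 49.4
grip_force: 62.8
```

step_arm(rows=[[0,0,0.2,0,0,0],[0,0,0.4,0,0,0],[0,0,0.5,0,0,0],[0,0,0.5,0,0,0]])

```text
t: 16.37
position: [636.5, -42.4, 60.4]
ee_rot: [0.001, 0.706, 0.708, 0.001]
wrist_force: [-2.2, 0.1, 6.2]
opening: 49.2
grip_force: 63.0
```

step_arm(rows=[[0,0,-0.05,0,0,0],[0,0,-0.05,0,0,0],[0,0,-0.05,0,0,0],[0,0,-0.05,0,0,0],[0,0,-0.05,0,0,0],[0,0,-3,0,0,0],[0,0,-7,0,0,0],[0,0,-11,0,0,0]], jaw=1)

```text
t: 17.03
position: [633.9, -41.9, 166.9]
ee_rot: [-0.002, 0.706, 0.708, -0.001]
wrist_force: [1.8, 0.5, 1.1]
opening: 85.4
grip_force: 0.0
```

step_arm(rows=[[1.5,-3,-1,0,0,0],[3,-6,-1,0,0,0],[4.6,-9,-1,0,0,0],[6.2,-12,-1,0,0,0],[7.8,-15,-1,0,0,0],[9.55,-18.2,-1,0,0,0],[9.55,-18.2,-1,0,0,0],[9.55,-18.2,-1,0,0,0]])

```text
t: 17.7
position: [451.5, 53.7, 177.4]
ee_rot: [0.0, 0.706, 0.709, -0.0]
wrist_force: [0.8, -0.7, 0.5]
opening: 85.2
grip_force: 0.0
```

step_arm(rows=[[0,0,0,0,0,0],[0,0,0,0,0,0],[0,0,0,0,0,0]])

```text
t: 17.95
position: [454.3, 52.4, 178.3]
ee_rot: [0.0, 0.707, 0.708, 0.0]
wrist_force: [-0.7, -0.5, -0.1]
opening: 85.7
grip_force: 0.0
```

Descend to TCP z≈60, grip, lift.

step_arm(rows=[[0.05,0,3,0,0,0],[0.05,0,6,0,0,0],[0.05,0,9,0,0,0],[0.05,0,11,0,0,0],[0.05,0,11.6,0,0,0],[0.05,0,11.6,0,0,0],[0.05,0,11.6,0,0,0]])

```text
t: 18.53
position: [454.1, 53.1, 62.5]
ee_rot: [0.0, 0.706, 0.708, 0.0]
wrist_force: [0.3, 0.3, 0.5]
opening: 85.4
grip_force: 0.0
```

step_arm(rows=[[0,0,0,0,0,0],[0,0,0,0,0,0],[0,0,0,0,0,0],[0,0,0,0,0,0],[0,0,0,0,0,0],[0,0,0,0,0,0],[0,0,0,0,0,0],[0,0,0,0,0,0]], jaw=-1)

```text
t: 19.2
position: [454.9, 53.2, 63.9]
ee_rot: [0.002, 0.706, 0.708, 0.001]
wrist_force: [-0.4, -0.1, 6.5]
opening: 59.2
grip_force: 64.7
```

step_arm(rows=[[0,0,-1,0,0,0],[0,0,-4,0,0,0],[0,0,-7,0,0,0],[0,0,-10,0,0,0],[0,0,-12,0,0,0],[0,0,-12,0,0,0],[0,0,-12,0,0,0]])

```text
t: 19.78
position: [453.2, 53.5, 182.6]
ee_rot: [0.001, 0.706, 0.708, 0.001]
wrist_force: [0.1, 0.7, -2.3]
opening: 59.1
grip_force: 65.2
```

step_arm(rows=[[-1.2,1.2,0,0,0,0],[-3.4,3.3,0,0,0,0],[-6,5.8,0,0,0,0],[-8.6,8.3,0,0,0,0],[-11.2,10.8,0,0,0,0],[-13.8,13.3,0,0,0,0],[-16.2,15.6,0,0,0,0],[-18,17.3,0,0,0,0]])

```text
t: 20.45
position: [626.3, -127.8, 178.0]
ee_rot: [-0.002, 0.707, 0.708, -0.001]
wrist_force: [0.1, -0.6, -1.2]
opening: 58.7
grip_force: 65.2
```

step_arm(rows=[[-0.55,0.5,0,0,0,0],[-0.55,0.5,0,0,0,0],[-0.55,0.5,0,0,0,0],[-0.55,0.5,2,0,0,0],[-0.55,0.5,5,0,0,0],[-0.55,0.5,8,0,0,0],[-0.55,0.5,9,0,0,0],[-0.55,0.5,9,0,0,0]])

```text
t: 21.12
position: [627.6, -129.2, 87.1]
ee_rot: [-0.005, 0.706, 0.708, -0.002]
wrist_force: [-0.2, 0.3, -1.8]
opening: 59.2
grip_force: 65.4
```

step_arm(rows=[[0,0,0.3,0,0,0],[0,0,0.6,0,0,0],[0,0,0.8,0,0,0],[0,0,0.8,0,0,0],[0,0,0.8,0,0,0]])

```text
t: 21.53
position: [632.1, -131.8, 85.0]
ee_rot: [0.001, 0.706, 0.708, 0.0]
wrist_force: [0.4, -0.7, -1.7]
opening: 58.8
grip_force: 65.4
```

step_arm(rows=[[0,0,0.4,0,0,0],[0,0,0.7,0,0,0],[0,0,0.9,0,0,0],[0,0,1.1,0,0,0],[0,0,1.2,0,0,0],[0,0,1.3,0,0,0],[0,0,1.3,0,0,0],[0,0,1.3,0,0,0]])

```text
t: 22.2
position: [631.6, -131.7, 72.9]
ee_rot: [-0.0, 0.706, 0.708, -0.0]
wrist_force: [-4.3, 1.4, 8.1]
opening: 59.1
grip_force: 66.3
```

Contact. Release, go up, back away, and check.

step_arm(rows=[[0,0,-0.05,0,0,0],[0,0,-0.05,0,0,0],[0,0,-0.05,0,0,0],[0,0,-0.05,0,0,0],[0,0,-0.05,0,0,0],[0,0,-3,0,0,0],[0,0,-7,0,0,0],[0,0,-11,0,0,0]], jaw=1)

```text
t: 22.87
position: [630.3, -131.2, 179.9]
ee_rot: [-0.002, 0.706, 0.708, -0.001]
wrist_force: [1.4, 0.2, 0.4]
opening: 85.3
grip_force: 0.0
```

step_arm(rows=[[-3,-3,-1,0,0,0],[-6,-6,-2,0,0,0],[-9,-9,-2,0,0,0],[-12,-12,-2,0,0,0],[-14,-15,-2,0,0,0],[-16,-17,-2,0,0,0],[-16,-17,-2,0,0,0],[-16,-17,-2,0,0,0]])

```text
t: 23.53
position: [460.9, -293.1, 200.9]
ee_rot: [0.0, 0.707, 0.707, 0.0]
wrist_force: [1.2, 0.4, 0.5]
opening: 85.2
grip_force: 0.0
```

```bash
python3 - <<'E'
from m import *
T=save('top','top2'); S=save('scene','scene2')
X=dict(small_pot=(644,137.4),medium_pot=(640.2,47.5),large_pot=(636.3,-42.5),giant_pot=(632.5,-132.4))
for k in D:
    for cam,im in (('top',T),('scene',S)):
        for r in ctrl.silhouettes(cam,k)[:2]:
            rc=np.argwhere(r['pixels']).mean(0)
            print(k,cam,round(r['confidence'],2),r['pixels'].sum(),(locate(cam,rc,X[k],9,*D[k])-X[k]).round(1))
print(ctrl.read_state()['t'])
E
```

```text
small_pot top 0.78 192 [-0.9  1.5]
small_pot top 0.2 71 [ -23.5 -130.5]
small_pot scene 0.55 334 [-0.  2.]
medium_pot top 0.8 329 [2.5 0. ]
medium_pot top 0.47 886 [0. 0.]
medium_pot scene 0.94 716 [ 2.9 -1.6]
large_pot top 0.73 546 [-1.  0.]
large_pot scene 0.8 1230 [0.7 0.1]
giant_pot top 0.91 865 [-2.2  1.6]
giant_pot scene 0.71 2114 [ 0.  -0.1]
24.0333
```

View pics/top2.png

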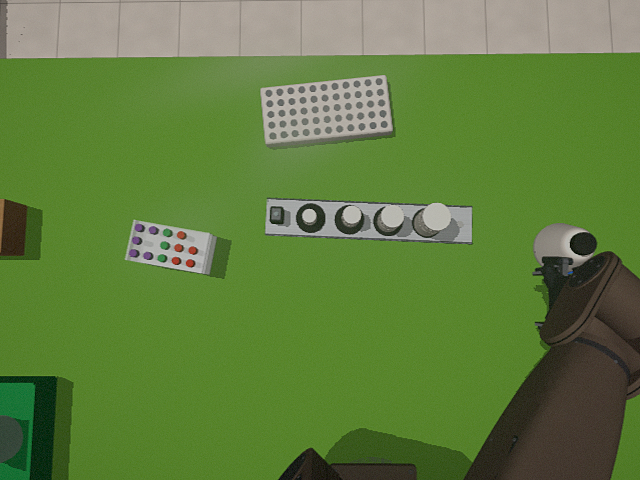

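View pics/scene2.png

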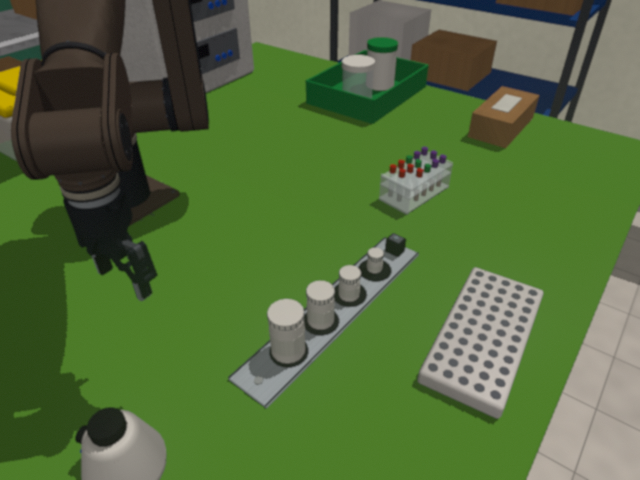

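All four pots stand upright on their discs in the right order, small at column 310 next to the reader and giant at 434. They are within about 3 mm of centre, the rack is unmoved and the gripper is clear.

```bash
python3 -c "
from rig import ctrl
print(ctrl.read_state()['wrist_force']); print(ctrl.job_done())"
```

```text
[-0.15895687  0.3237397   0.2546086 ]
the job is handed in; nothing more can be done
None
```

The job is handed in after about 24 s of robot time: all four pots stand released on their discs, shortest next to the reader and tallest farthest away, each about 3 mm or less off centre by camera, and the tube rack was not moved; the verdict was not shown.

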